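# Lock up the joiner's tool chest

### The arm

A 6-joint arm with a two-finger parallel gripper is mounted at the origin on the work surface. World frame = base frame: x ahead of the robot, y to its left, z up, the work surface at z = 0. Lengths are in m, angles in degrees, forces in N, time in s.
With the tool pointing down it reaches from about 0.4 to 0.825 m from the base axis. Payload 7 kg.
Tool frame: the origin (TCP) lies midway between the tips of the shut fingers; the grasp point (between the pads) lies 19 mm behind it; z points along the fingers, y is the direction in which the jaws open and shut (so a half turn about z gives the same grasp; the last joint's range is limited). The gripper opens to 88 mm and grips with 3 to 60 N. Pads are 19 mm wide; open, the fingers measure 130 mm over their backs; the gripper's body (78 mm by 193 mm) begins 47 mm behind the grasp point.
Start: joints at [-60.04, 20.546, 0.682, 0, -70.136, -16.507], TCP at [0.157, -0.656, 0.227] pointing down, gripper open.
Joint ranges: [-176.03, 176.03], [-82.01, 121.73], [-58.28, 71.71], [-173.87, 95.51], [-174.79, -0.11], [-173.66, 173.66]. Speed limits (degrees/s): [136.94, 136.94, 172.46, 180, 180, 180].

### API

Orientations are given as a 3x3 rotation matrix whose columns are the frame's x, y, z axes.
In Python, from rig import robot gives the robot as it stands. Calls block until the motion is done:
- robot.goto(position, orientation): joint-space move of the TCP to a pose.
- robot.servo_line(position, ori=None, speed=0.15): straight line of the TCP; ori=None keeps the orientation; speed is the mean speed in m/s.
- robot.movej(angles): joint-space move.
- robot.move_gripper(opening): opening from 0.0 (shut) to 1.0 (fully open); the grip force is fixed at half the most; returns when the fingers have stopped.
- robot.dwell(seconds).
- robot.ik(position, orientation): joint angles nearest the present ones, or None.
- robot.grab_frame(name): name is "scene" or "top" or "wrist"; returns (picture, depth): 384x512x3 uint8, red, green, blue; 384x512 float32, m along the optical axis (not along the pixel's ray), 0 where there is no reading.
- robot.camera_info(name): a dict with "vfov" (degrees; the focal length in pixels is half the picture's height over the tangent of half this angle, whatever the lens; pixels are square), "cx", "cy" (the principal point, pixels), "view" (4x4, takes a point from world to camera coordinates); the wrist camera has in their place "T_tool_cam" (4x4, takes a point from camera to tool coordinates, whose origin is the TCP and whose axes are the flange's). Camera axes: x right, y down, z forward; pixel columns grow to the right and rows downward; lengths in m; the calibration is good to about 2 mm. A picture is of the moment at which its call begins: read the wrist's pose just before it. camera_info takes no time and is no camera call.
A pose or a line that the arm cannot do raises robot.Unreachable and nothing moves.
- robot.job_done(): hands the job in, once; it reports no verdict.
Readings, each from a call of its own:
- robot.read_t(): time.
- robot.read_qpos(): joint angles.
- robot.read_qvel(): joint speeds.
- robot.read_effort(): joint torques, N m.
- robot.read_position(): TCP position.
- robot.read_tcp_rot(): TCP orientation.
- robot.read_force(): force on the tool from outside, world axes, zero at the start.
- robot.read_ft_torque(): the same for the moment, N m.
- robot.read_grip_width(): opening from 0.0 (shut) to 1.0 (fully open).
Only numpy, scipy, OpenCV 4.12 (cv2) and the standard library are available. Lean on these libraries where they do the work, as an engineer would, in place of code of your own. Each camera call takes 0.05 s, during which the arm holds its last target. There are 200 camera calls.

### The job

Lock up the tool chest: fold its steel hasp down flat on the lock, take the thick steel shackle (not the thin U-bolt) out of its wooden stand, feed both its legs through the hasp into the two holes of the lock, and press it down until both hidden latch bolts click and hold it, then let go. A push of about 15 N is plenty; never force it (35 N breaks the lock), and leave the other things on the bench and the chest where they are.

Things in the scene. Friction and masses are not known exactly. Their poses are not given: they have to be found in the camera images.
- chest: Fixed plywood tool chest, 248 x 348 mm (its x, y), lid top 60 mm above the bench; origin at the centre of its underside. The lock is bolted upright on the middle of its lid.
- lock: Fixed dark steel lock block on the middle of the chest lid, 50 (x) x 100 (y) x 74 mm tall; origin at the centre of its underside, on the lid, z up. Two round upright holes, 15.4 mm wide, open in its top at y = +26 and -26 mm, x = 0. In each hole is a hidden sprung latch bolt and below it a solid floor. Over 35 N of contact between shackle and lock or hasp, side wedging included, breaks it.
- hasp (a joint): Angle of the hasp, a steel strap hinged at the lock's +x top edge: 0 = flat on the lock's top; starts open at 0.6 to 1.2 rad and stays where left (stiff; 2 N at its free end moves it). 4 mm thick, 100 mm wide (y), it reaches 87 mm from the hinge line to -x, 26 mm past the lock. Flat, its two 20 x 18 mm windows lie over the holes and its upper face is 78 mm above the lock's origin.
- hasp_hinge (a point): Point on the hinge line of the hasp, at its middle: x = 36 mm, z = 76 mm in the lock's frame. The hinge line is parallel to the lock's y. Its axes turn with the hasp: -x runs along the strap to its free end, z is normal to the strap's upper face.
- hasp_tab (a point): Point on the upper face of the hasp near its free end, 75 mm from the hinge line, where it is pushed down. Same axes as hasp_hinge.
- shackle: Loose U of 13 mm round steel bar, 0.24 kg, 65 mm wide, 114.5 mm tall, standing legs down in its oak stand. Origin midway between the leg tips at tip level; z up to the bow, legs at y = +-26 mm, x normal to the U. The level bow bar, 28 mm long, has its centre line at z = 108 mm; pinch it across x. Tips taper to 6 mm over 6 mm; a groove at z = 30 to 39 mm runs round each leg: either way round fits.
- stand_a: Fixed oak block, 50 x 110 x 50 mm tall, origin at the centre of its underside: the shackle's legs stand in two 16 mm square holes, 40 mm deep, at y = +26 and -26 mm.
- stand_b: Like stand_a, fixed, with smaller holes for the U-bolt; the two stands may change places.
- pawl_a (a joint): Travel of the hidden latch bolt in the lock's +y hole: 0 = sprung fully out (as at the start, and again when it has clicked into the groove), 2 to 4 mm (0.002 to 0.004) while a leg holds it back.
- pawl_b (a joint): The same for the lock's -y hole.
- ubolt: Bystander: thin U-bolt of 8 mm bar, 44 mm wide and 84 mm tall, standing in the other oak stand.
- jar: Bystander: glass screw jar, 48 mm across and 65 mm tall, on the chest lid.
- rule: Bystander: small wooden marking stick, 16 x 110 x 10 mm, on the chest lid.
- square: Bystander: try square, wooden stock 130 mm and steel blade 220 mm, flat on the bench.
- mallet: Bystander: wooden mallet lying on the bench, head 75 x 130 x 65 mm, handle 170 mm.
- plane: Bystander: small hand plane, 150 x 50 mm, 50 mm tall, on the bench.
- offcut: Bystander: wood offcut, 160 x 55 x 24 mm, on the bench.
- screwdriver: Bystander: screwdriver with a wooden handle lying on the bench.
- lock_mouth (a point): Centre of the lock's top face, 74 mm above its origin. The height of the works inside differs from lock to lock, unseen: the hole floors are 46 to 70 mm below this point. Going in, the leg tips meet the bolts 30 to 36 mm before the floor (pushing them back takes 6 to 12 N), then slide easily (under 5 N), click 2 to 3 mm before the floor, and stop hard on it; 12 to 15 N there is enough.
Things that resemble listed ones, but are neither listed nor needed, are in the scene too. What is shaped like the shackle but green is not meant.

How it is judged (in metres and radians):
On the way:
1. the hasp is folded down flat on the lock (value of joint hasp below 0.06 rad), for 0.2 s.
At the end, for the whole second after the job is handed in: Hasp flat (within 0.06 rad); shackle upright (0.12 rad) and at rest in the lock's two holes through the hasp, origin within 5 mm of the lock's axis and under 32.5 mm above its underside; both latch bolts sprung out into its grooves (within 1.2 mm of fully out) (value of joint hasp below 0.06 rad and z of shackle in the frame of lock below 0.0325 m and horizontal distance between shackle and lock below 0.005 m and angle between shackle's own z axis and vertical below 0.12 rad and value of joint each of pawl_a, pawl_b below 0.0012 m and linear speed of shackle below 0.02 m/s); the robot touches nothing.
It fails at once if the shackle is pressed against the lock or hasp with more than 35 N (contact force between shackle and lock above 35 N).
It fails at once if a bystander on the bench, chest or in the other stand is shifted by more than 30 mm (distance of any of ubolt, jar, rule, square, mallet, plane, offcut, screwdriver from where it was at the start of the episode above 0.03 m).
It also fails if it takes over 67 s, if anything falls off the work surface, if the arm or the gripper's body presses on something with over 40 N, if the wrist force passes 120 N, or if a joint passes its speed limit or range.

## Working session

There is one attempt and no reset: what is moved stays moved. The work goes in short steps, each a Python script; the robot and the scene stay as the last script left them, time stands still between calls to the robot, and variables do not carry over. Pictures are saved under pics/ and viewed, about 8 in all and at most 12, crops included, and the job is handed in when it is done.

```bash
mkdir -p pics; ls
cat > h.py <<'E'
import numpy as np, cv2
from rig import robot
def cam(n):
    c=robot.camera_info(n)
    f=192/np.tan(np.radians(c["vfov"])/2)
    if n=="wrist":
        T=np.eye(4);T[:3,:3]=robot.read_tcp_rot();T[:3,3]=robot.read_position()
        M=T@np.array(c["T_tool_cam"])
    else: M=np.linalg.inv(np.array(c["view"]))
    return f,c["cx"],c["cy"],M
def cloud(n,name=None):
    f,cx,cy,M=cam(n)
    im,d=robot.grab_frame(n)
    v,u=np.mgrid[:384,:512]
    P=np.stack([(u-cx)/f*d,(v-cy)/f*d,d,np.ones_like(d)],-1)@M.T
    P=P[...,:3]; P[d==0]=np.nan
    if name: cv2.imwrite(f"pics/{name}.png",im[...,::-1]); np.savez(f"pics/{name}.npz",im=im,P=P,M=M,f=f,c=(cx,cy))
    return im,P
E
python3 - <<'E'
from h import *
for n in("scene","top"):
    im,P=cloud(n,n); print(n,{k:np.round(v,3) for k,v in robot.camera_info(n).items() if k!="name"})
a=cv2.imread("pics/scene.png");b=cv2.imread("pics/top.png")
cv2.imwrite("pics/a1.png",cv2.resize(a,(800,600)));cv2.imwrite("pics/a2.png",cv2.resize(b,(800,600)))
E
```

```text
pics
scene {'vfov': np.float64(54.085), 'cx': np.float64(254.068), 'cy': np.float64(187.418), 'view': array([[ 0.722,  0.692,  0.013, -0.373],
       [ 0.365, -0.365, -0.857, -0.117],
       [-0.588,  0.623, -0.516,  1.702],
       [ 0.   ,  0.   ,  0.   ,  1.   ]])}
top {'vfov': np.float64(47.21), 'cx': np.float64(261.779), 'cy': np.float64(192.03), 'view': array([[ 1.00e-03, -1.00e+00, -1.00e-03, -5.90e-02],
       [-9.86e-01, -1.00e-03, -1.64e-01,  5.52e-01],
       [ 1.64e-01,  2.00e-03, -9.86e-01,  1.31e+00],
       [ 0.00e+00,  0.00e+00,  0.00e+00,  1.00e+00]])}
```

View pics/a1.png

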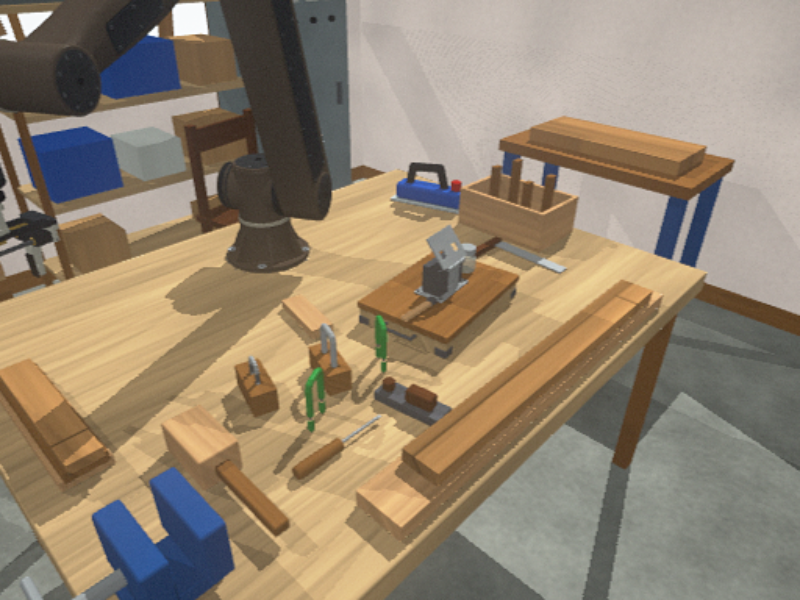

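View pics/a2.png

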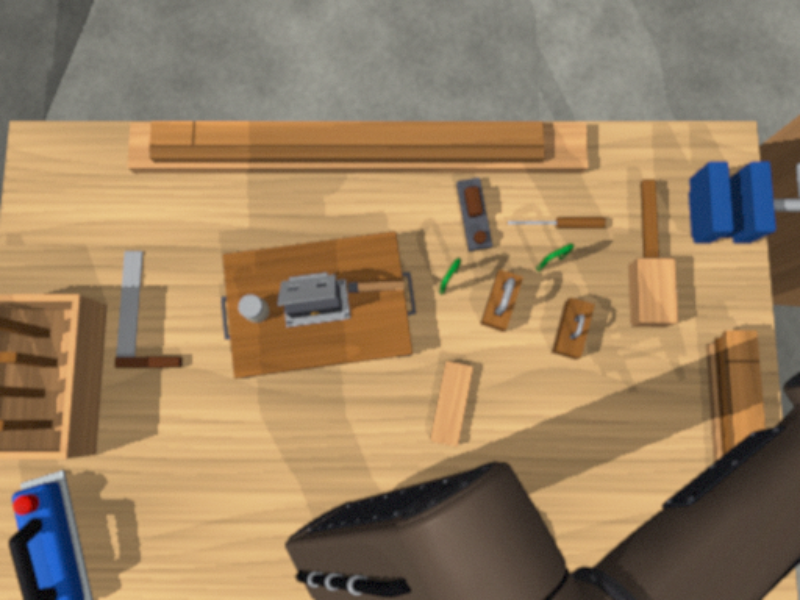

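The shackle is in the stand at top-view (505,298); the U-bolt is at (575,325) and two green decoys stand near (450,275) and (555,257). The lock is at (313,297), with the hasp open and hinged on the far (+x) side.

Run:
```python
from h import *
Z={n:np.load(f"pics/{n}.npz") for n in("scene","top")}
P=Z["top"]["P"]
def at(u,v): print((u,v),np.round(P[int(v*.64),int(u*.64)],3))
for p in [(505,298),(575,325),(313,297),(250,307),(305,300),(335,300),(240,360),(400,250),(500,320),(650,120),(650,400)]: at(*p)
s0=P[int(298*.64),int(505*.64)]; l0=P[int(297*.64),int(313*.64)]
for n in Z:
    Q=Z[n]["P"].reshape(-1,3); I=Z[n]["im"].reshape(-1,3).astype(int)
    near=np.hypot(*(Q[:,:2]-s0[:2]).T)<.075
    green=(I[:,1]>I[:,0]+25)
    a=Q[near&~green&(Q[:,2]>.07)]
    g=Q[near&(abs(Q[:,2]-.05)<.004)]
    print(n,"bow n",len(a),"zmax",a[:,2].max() if len(a) else None)
    for zz in(.07,.10,.115):
        b=a[a[:,2]>zz]
        if len(b)>3: print(zz,len(b),cv2.minAreaRect((b[:,:2]*1000).astype(np.float32)))
    if len(g)>5: print("stand",len(g),cv2.minAreaRect((g[:,:2]*1000).astype(np.float32)))
    nl=np.hypot(*(Q[:,:2]-l0[:2]).T)<.32
    m=nl&(abs(Q[:,2]-.06)<.006)
    print("lid",m.sum(),cv2.minAreaRect((Q[m][:,:2]*1000).astype(np.float32)))
    nl=np.hypot(*(Q[:,:2]-l0[:2]).T)<.12
    m=nl&(Q[:,2]>.136); 
    print("lock/hasp",m.sum(),Q[m].min(0),Q[m].max(0),cv2.minAreaRect((Q[m][:,:2]*1000).astype(np.float32)))
    m=nl&(abs(Q[:,2]-.134)<.003)
    print("locktop",m.sum(),cv2.minAreaRect((Q[m][:,:2]*1000).astype(np.float32)))
im=cv2.imread("pics/top.png")[150:250,130:400]
a=cv2.resize(im,None,fx=2.9,fy=2.9,interpolation=cv2.INTER_CUBIC)
im=cv2.imread("pics/scene.png")[130:260,190:340]
b=cv2.resize(im,(335,290),interpolation=cv2.INTER_CUBIC)
im=cv2.imread("pics/scene.png")[130:220,260:340]
c=cv2.resize(im,(335,290),interpolation=cv2.INTER_CUBIC)
o=np.zeros((590,800,3),np.uint8);o[:290,:783]=a;o[295:585,:335]=b;o[295:585,340:675]=c
cv2.imwrite("pics/b.png",o)
```

```text
(505, 298) [ 0.546 -0.237  0.121]
(575, 325) [ 0.502 -0.382  0.053]
(313, 297) [0.533 0.111 0.196]
(250, 307) [0.527 0.236 0.128]
(305, 300) [0.527 0.124 0.199]
(335, 300) [0.538 0.079 0.133]
(240, 360) [0.434 0.27  0.056]
(400, 250) [ 0.665 -0.04  -0.   ]
(500, 320) [ 0.514 -0.237  0.051]
(650, 120) [ 1.29  -0.849 -0.748]
(650, 400) [ 0.358 -0.54  -0.003]
scene bow n 138 zmax 0.1249351942799033
0.07 138 ((558.3460083007812, -243.2613525390625), (13.203836441040039, 63.509765625), 70.79776763916016)
0.1 78 ((559.1746215820312, -243.61077880859375), (13.127585411071777, 61.6923713684082), 71.0256118774414)
0.115 47 ((559.27294921875, -243.7660675048828), (12.254110336303711, 54.1411018371582), 69.05069732666016)
stand 262 ((556.0070190429688, -241.90692138671875), (51.015560150146484, 113.40298461914062), 71.66554260253906)
lid 2472 ((588.9560546875, 95.0174560546875), (417.8376159667969, 478.8910827636719), 57.38166046142578)
lock/hasp 412 [0.52362892 0.07041837 0.13627349] [0.5928508  0.17685416 0.20615149] ((556.2484130859375, 124.75037384033203), (64.33695220947266, 104.9174041748
[... 304 characters left out ...]
 -241.5166015625), (12.76010513305664, 65.46570587158203), 71.18463134765625)
0.115 78 ((553.0352783203125, -241.00674438476562), (12.191056251525879, 57.56998062133789), 70.41009521484375)
stand 368 ((553.78173828125, -241.49993896484375), (50.17649459838867, 110.05165100097656), 71.56192016601562)
lid 7453 ((641.4259643554688, 81.54481506347656), (430.8088073730469, 460.404052734375), 7.798525333404541)
lock/hasp 566 [0.5164353  0.07278826 0.1360981 ] [0.58658413 0.17849374 0.20771536] ((551.0576171875, 126.09455871582031), (65.8343505859375, 100.4339828491211), 7.522713661193848)
locktop 178 ((551.2862548828125, 125.51287078857422), (66.36231994628906, 98.981201171875), 7.934645175933838)
```

View pics/b.png

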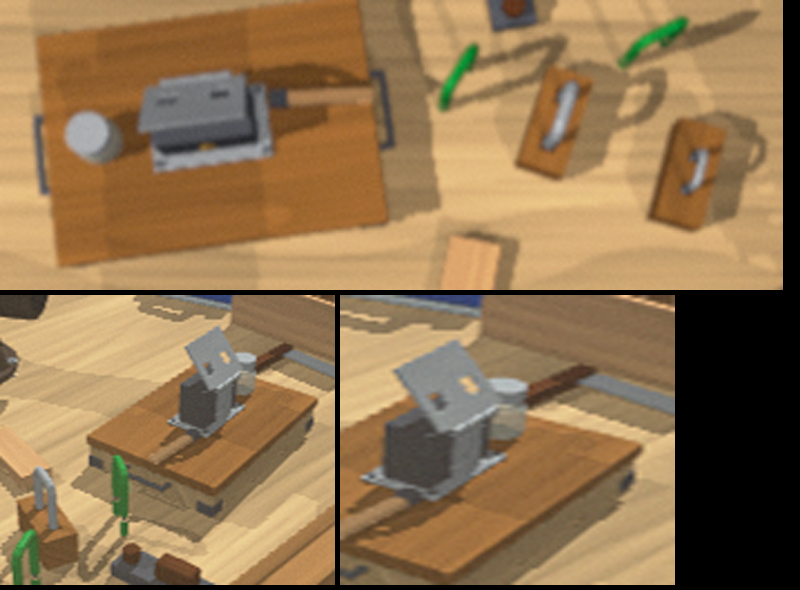

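Run:
```python
from h import *
for n in("scene","top"):
    Z=np.load(f"pics/{n}.npz");Q=Z["P"].reshape(-1,3)
    q=Q[(np.hypot(Q[:,0]-.552,Q[:,1]-.12)<.1)&(Q[:,2]>.143)]
    for _ in range(3):
        c=q.mean(0);nr=np.linalg.svd(q-c)[2][2];nr*=np.sign(nr[2]);q=q[abs((q-c)@nr)<.004]
    th=np.arctan2(np.hypot(*nr[:2]),nr[2]);yaw=np.arctan2(nr[1],nr[0])
    ex=np.array([np.cos(yaw),np.sin(yaw),0]);ey=np.array([-ex[1],ex[0],0])
    yy=q@ey; s=-(c@nr)+.136*nr[2]+ .002 # plane: find x' at z=.136, shifted 2mm inward
    xh=(c@nr-.136*nr[2]-.002)/np.hypot(*nr[:2])
    ym=(np.percentile(yy,1)+np.percentile(yy,99))/2
    h=xh*ex+ym*ey; 
    print(n,len(q),"th",th,"yaw",np.degrees(yaw),"ywidth",np.ptp(yy),"hinge",h,"zmax",q[:,2].max(),"len",(q[:,2].max()-.138)/np.sin(th),"lock",h-.036*ex)
Z=np.load("pics/top.npz");P=Z["P"];I=Z["im"].astype(int)
m=((I[...,1]>I[...,0]+40)&(I[...,1]>I[...,2]+40)).astype(np.uint8)
k,L,S,C=cv2.connectedComponentsWithStats(m)
for i in range(1,k):
    if S[i,4]>20: p=P[L==i]; print("green",np.nanmedian(p,0),np.nanmin(p,0),np.nanmax(p,0))
```

```text
scene 355 th 0.8885993586405166 yaw 7.5501143861738615 ywidth 0.10487767655577697 hinge [0.58080265 0.12854614 0.        ] zmax 0.20615148976465936 len 0.08780265399071888 lock [0.54511476 0.12381598 0.        ]
top 467 th 0.884534853639327 yaw 8.109769592155308 ywidth 0.09938141374906981 hinge [0.57814589 0.13004587 0.        ] zmax 0.2077153565419001 len 0.09011572439126174 lock [0.54250591 0.12496735 0.        ]
green [ 0.63198391 -0.33909708  0.11096426] [ 0.61693974 -0.3699102   0.04999086] [ 0.65081819 -0.31558201  0.11925356]
green [ 0.59188309 -0.1330811   0.11150881] [ 0.56929655 -0.15295018  0.05072077] [ 0.61977955 -0.11866957  0.11897159]
```

```bash
cat >> h.py <<'E'
def down(deg):  # tool pointing down, tool y (jaws) along heading deg (mod 180)
    best=None
    for d in(deg,deg+180):
        a=np.radians(d);y=np.array([np.cos(a),np.sin(a),0]);z=np.array([0,0,-1.]);R=np.c_[np.cross(y,z),y,z]
        yield R
def pick(pos,deg,j6lim=150):
    q0=np.array(robot.read_qpos());c=[]
    for R in down(deg):
        q=robot.ik(pos,R)
        if q is not None: c.append((np.abs(np.array(q)-q0).max(),R,np.round(q,1)))
    c.sort(key=lambda t:t[0]); return c[0][1],c[0][2]
E
python3 - <<'E'
from h import *
yaw=np.radians(7.8);L=np.array([.5437,.1245,.06])
ex=np.array([np.cos(yaw),np.sin(yaw),0]);ez=np.array([0,0,1.])
def tcp(th,r=.072): return L+ex*(.036-r*np.cos(th)+.002*np.sin(th)+.0095*min(1,th/.9))+ez*(.076+r*np.sin(th)+.002*np.cos(th))
p=tcp(1.15);p2=p+[0,0,.08]
R,q=pick(p2,97.8);print(q)
robot.move_gripper(0); robot.goto(p2,R); robot.servo_line(p)
print(robot.read_t(),robot.read_force())
for th in np.r_[np.arange(1.0,.05,-.1),0.03,0,-.015,-.03]:
    robot.servo_line(tcp(th),speed=.08); F=robot.read_force(); print(round(th,2),np.round(F,1),np.round(robot.read_position()-tcp(th),4))
    if th<.05 and F[2]>9: break
print(robot.read_t())
robot.servo_line(tcp(0)+[0,0,.16],speed=.25)
v=L-ex*.02+[0,0,.30]
cam0=np.array(robot.camera_info("wrist")["T_tool_cam"]);print(np.round(cam0,3))
print(robot.read_t())
E
```

```text
[ 32.2   9.4  -7.1   0.  -73.5  65.6]
5.3 [-0.16513153 -0.86557525  1.33895642]
1.0 [-0.1  0.5  0.6] [0.0002 0.0001 0.001 ]
0.9 [-0.1  0.1 -0.9] [-0.0001  0.      0.0002]
0.8 [-0.6  0.2 -0.4] [-0.0002 -0.0001 -0.    ]
0.7 [-0.3 -0.4  0.8] [-0.0003 -0.0001 -0.0001]
0.6 [ 0.1 -0.2 -0.6] [-0.0003 -0.0001 -0.0002]
0.5 [-0.7  0.7 -0.5] [-0.0003 -0.0001 -0.0002]
0.4 [-0.7  0.2  1.5] [-0.0004 -0.0002 -0.0003]
0.3 [0.8 0.  0.7] [-0.0004 -0.0002 -0.0003]
0.2 [-0.2  0.   0.8] [-0.0004 -0.0002 -0.0004]
0.1 [-1.  -0.   1.1] [-0.0004 -0.0002 -0.0004]
0.03 [ 0.3 -0.5  0.3] [-0.0003 -0.0002 -0.0003]
0.0 [0.6 0.7 2. ] [0.0003 0.0001 0.0003]
-0.02 [-2.3 -0.1 10.7] [0.0006 0.0002 0.0012]
8.5833
[[ 0.    -0.959 -0.283  0.077]
 [ 1.     0.     0.     0.   ]
 [-0.    -0.283  0.959 -0.157]
 [ 0.     0.     0.     1.   ]]
9.375
```

Run:
```python
from h import *
L=np.array([.5437,.1245,.06])
R=np.array(robot.read_tcp_rot()); robot.servo_line(L+[0,0,.20],speed=.25)
im,P=cloud("wrist","w1")
g=cv2.cvtColor(im,cv2.COLOR_RGB2GRAY)
q=P.reshape(-1,3);q=q[(np.hypot(q[:,0]-.5437,q[:,1]-.1245)<.12)&(abs(q[:,2]-.138)<.005)]
print(len(q),q[:,2].mean(),cv2.minAreaRect((q[:,:2]*1000).astype(np.float32)))
c=q.mean(0);n=np.linalg.svd(q-c)[2][2];print("tilt",n)
cv2.imwrite("pics/w1b.png",cv2.resize(im[...,::-1],(800,600)))
```

```text
8445 0.13699977923511242 ((539.226806640625, 124.28620910644531), (91.802978515625, 100.16709899902344), 7.700388431549072)
tilt [-0.01090441 -0.0010397   0.99994   ]
```

View pics/w1b.png

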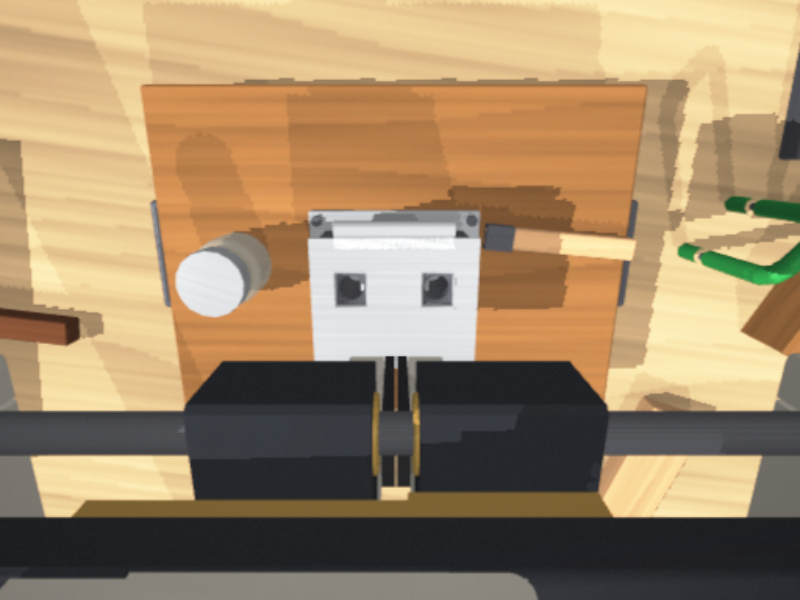

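The hasp is flat, with its windows at (350,290) and (437,290) and the dark lock holes visible in both. Next I measure the window and hole centres.

```bash
cat >> h.py <<'E'
def ray(Z,uv,z):
    M=Z["M"];f=Z["f"];cx,cy=Z["c"];uv=np.atleast_2d(uv)
    d=np.c_[(uv[:,0]-cx)/f,(uv[:,1]-cy)/f,np.ones(len(uv))]@M[:3,:3].T;o=M[:3,3]
    return o+d*((z-o[2])/d[:,2])[:,None]
E
python3 - <<'E'
from h import *
Z=np.load("pics/w1.npz");g=cv2.cvtColor(Z["im"],cv2.COLOR_RGB2GRAY)
for t,z in((150,.138),(75,.134)):
    m=np.zeros_like(g);m[170:200,205:300]=(g[170:200,205:300]<t)*255
    c,_=cv2.findContours(m,cv2.RETR_EXTERNAL,cv2.CHAIN_APPROX_NONE)
    cs=[]
    for k in c:
        if cv2.contourArea(k)<30: continue
        r=ray(Z,k[:,0,:].astype(float),z)
        mr=cv2.minAreaRect((r[:,:2]*1000).astype(np.float32));cs.append(mr[0]);print(t,cv2.boundingRect(k),np.round(mr[0],1),np.round(mr[1],1),round(mr[2],1))
    if len(cs)==2:
        a,b=map(np.array,cs); print("mid",(a+b)/2,"dist",np.linalg.norm(a-b),"yaw",np.degrees(np.arctan2(*(b-a)[::-1]))%180-90)
cv2.imwrite("pics/w1c.png",cv2.resize(Z["im"][160:205,200:305,::-1],None,fx=7,fy=7,interpolation=cv2.INTER_NEAREST))
E
```

```text
150 (270, 175, 19, 21) [547.9  99.4] [19.3 17.1] 7.7
150 (214, 175, 20, 21) [541.  150.5] [19.3 17.6] 7.7
mid [544.45040894 124.92393112] dist 51.544021318011815 yaw 7.732318363202026
75 (271, 177, 16, 15) [547.4  99.1] [11.4 14.8] 35.3
75 (217, 177, 15, 15) [540.8 150.5] [13.7 13.2] 5.8
mid [544.10876465 124.80960846] dist 51.80924865309962 yaw 7.259588851622567
```

View pics/w1c.png

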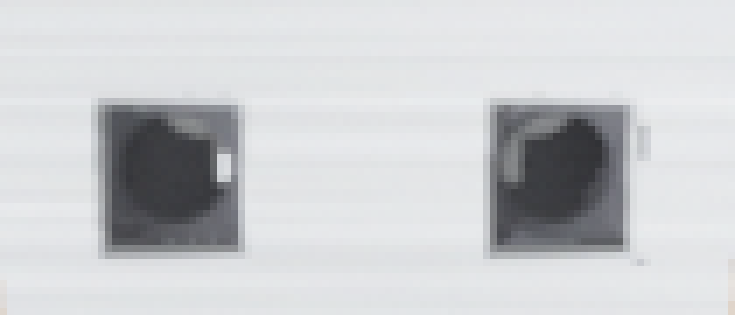

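Run:
```python
from h import *
S=np.array([.5555,-.2417,0])
p=S+[0,0,.30]
p1=np.array(robot.read_position())+[0,0,.08]; robot.servo_line(p1,speed=.25)
R,q=pick(p,71.4);print(q)
p=p-.05*R[:,0]; robot.move_gripper(.5)
robot.goto(p,R)
im,P=cloud("wrist","w2")
I=im.astype(int).reshape(-1,3);Q=P.reshape(-1,3);near=(np.hypot(*(Q[:,:2]-S[:2]).T)<.075)&(I[:,1]<I[:,0]+25)
for lo,hi in((.07,.13),(.10,.13),(.117,.13),(.045,.055)):
    a=Q[near&(Q[:,2]>lo)&(Q[:,2]<hi)]
    print(lo,len(a),a[:,2].max(),cv2.minAreaRect((a[:,:2]*1000).astype(np.float32)))
print(robot.read_t(),R[:,0])
cv2.imwrite("pics/w2b.png",cv2.resize(im[...,::-1],(800,600)))
```

```text
[ -5.1  11.9  -1.7   0.  -76.3  76.5]
0.07 677 0.12516131081264026 ((554.2645263671875, -241.7928924560547), (12.999794006347656, 63.87164306640625), 71.22511291503906)
0.1 677 0.12516131081264026 ((554.2645263671875, -241.7928924560547), (12.999794006347656, 63.87164306640625), 71.22511291503906)
0.117 559 0.12516131081264026 ((554.333740234375, -241.814208984375), (12.879332542419434, 55.35883712768555), 71.1799087524414)
0.045 2593 0.051443477761279555 ((554.3071899414062, -241.67991638183594), (50.01908874511719, 108.29096984863281), 71.26068878173828)
12.5167 [ 0.94776841 -0.31895931  0.        ]
```

View pics/w2b.png

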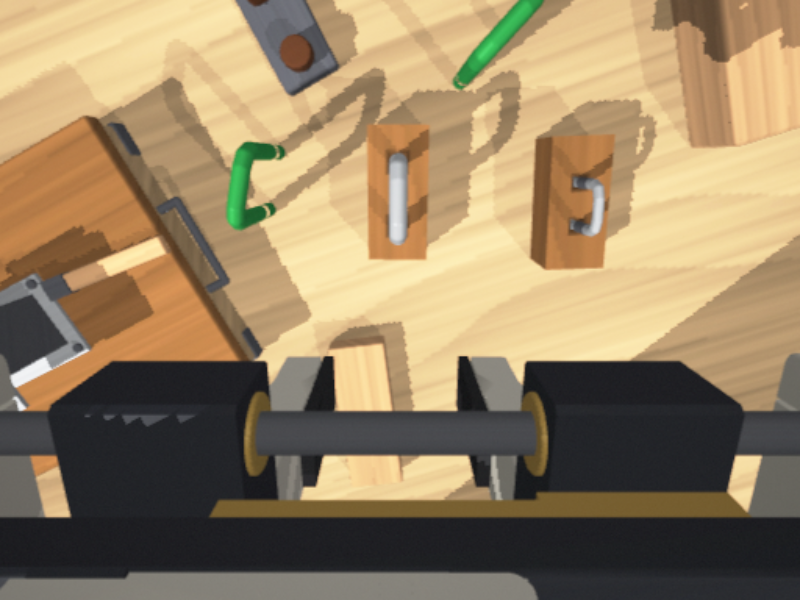

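Run:
```python
from h import *
g=np.array([.5543,-.2418,.099])
R,q=pick(g+[0,0,.1],71.2)
robot.goto(g+[0,0,.10],R); robot.servo_line(g,speed=.12)
print("before",np.round(robot.read_force(),1),np.round(robot.read_position()-g,4))
robot.move_gripper(0); print("w",robot.read_grip_width()*88,np.round(robot.read_force(),1))
robot.servo_line(g+[0,0,.06],speed=.06); print(np.round(robot.read_force(),1))
robot.servo_line(g+[0,0,.18],speed=.2); print("w",robot.read_grip_width()*88,np.round(robot.read_force(),1))
L=np.array([.5444,.1249,.06]);p=L+[0,0,.074+.03+.089]
R2,q2=pick(p,7.7);print(q2,R2)
p[2]=.279; robot.goto(p,R2)
p[2]=.060+.078+.022+.089; robot.servo_line(p,speed=.1)
im,P=cloud("wrist","w3"); print("F",np.round(robot.read_force(),2),np.round(robot.read_ft_torque(),2),robot.read_t())
cv2.imwrite("pics/w3b.png",cv2.resize(im[...,::-1],(800,600)))
```

```text
before [ 0.  -0.7 -0.2] [ 0.0007 -0.0002  0.0011]
w 11.910650048309535 [-0.5  0.2  1.7]
[-0.5  0.9 -2.3]
w 11.915088278505442 [-0.5  0.3 -3.3]
[ 33.    8.6 -11.9   0.  -69.5 154.7] [[-0.13398619  0.9909832   0.        ]
 [ 0.9909832   0.13398619  0.        ]
 [ 0.          0.         -1.        ]]
F [-0.78 -0.08 -1.68] [-0.13  0.04  0.  ] 18.425
```

View pics/w3b.png

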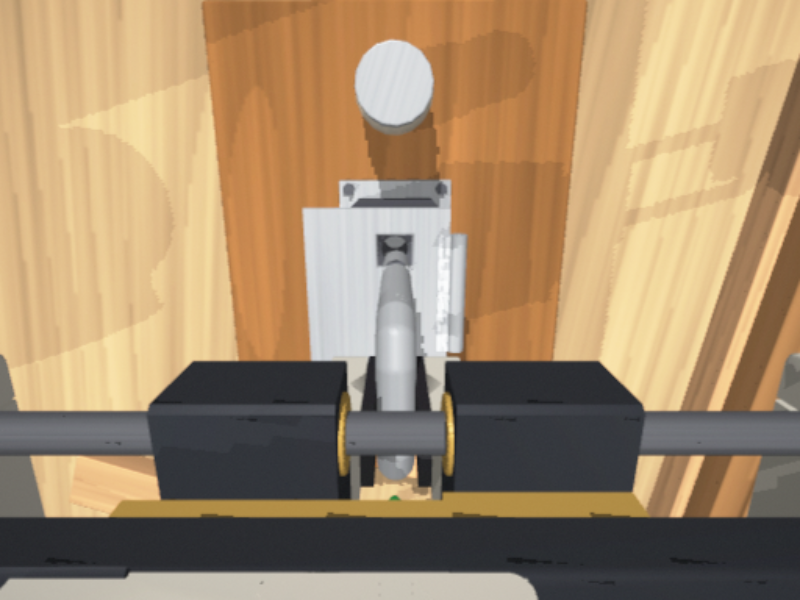

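Run:
```python
from h import *
Z=np.load("pics/w3.npz");im=Z["im"];g=cv2.cvtColor(im,cv2.COLOR_RGB2GRAY)
yw=np.radians(7.7);e=np.array([[np.cos(yw),np.sin(yw)],[-np.sin(yw),np.cos(yw)]])
L=np.array([.5444,.1249])
def lk(u,v,z): return np.round((ray(Z,[[u,v]],z)[0,:2]-L)@e.T*1000,1)
# window rect: print rows profile
print("row prof col 247",[int(x) for x in g[140:185,244]]); print("col prof row 153",[int(x) for x in g[153,230:275]])
print("px col per mm:",lk(254,160,.138)-lk(253,160,.138),lk(253,161,.138)-lk(253,160,.138))
for r in(165,172,180,190): print(r,[int(x) for x in g[r,240:268]])
cv2.imwrite("pics/w3c.png",cv2.resize(im[135:195,225:285,::-1],(600,600),interpolation=cv2.INTER_NEAREST))
```

```text
row prof col 247 [220, 220, 219, 220, 220, 220, 220, 220, 217, 193, 111, 73, 78, 64, 66, 66, 67, 67, 65, 62, 70, 74, 82, 90, 96, 96, 97, 98, 104, 115, 165, 204, 205, 198, 199, 191, 183, 174, 172, 163, 157, 157, 158, 151, 153]
col prof row 153 [218, 216, 212, 212, 214, 216, 220, 218, 214, 207, 173, 109, 67, 64, 64, 66, 88, 115, 125, 125, 124, 126, 126, 125, 125, 126, 125, 121, 104, 82, 74, 77, 77, 115, 159, 198, 213, 211, 214, 215, 213, 213, 216, 215, 213]
px col per mm: [ 0.9 -0.1] [ 0.  -0.9]
165 [189, 138, 101, 98, 96, 98, 127, 151, 156, 159, 159, 157, 152, 150, 150, 148, 145, 140, 133, 122, 113, 110, 112, 143, 182, 208, 213, 212]
172 [208, 209, 213, 217, 205, 195, 176, 163, 165, 168, 168, 164, 163, 162, 162, 160, 156, 153, 146, 138, 148, 171, 196, 187, 200, 219, 214, 213]
180 [209, 209, 212, 187, 157, 158, 162, 164, 167, 166, 166, 165, 163, 162, 162, 160, 157, 154, 149, 142, 134, 127, 127, 183, 219, 219, 213, 213]
190 [208, 210, 178, 141, 144, 152, 157, 160, 163, 164, 165, 164, 163, 163, 162, 161, 160, 161, 153, 147, 140, 136, 127, 113, 173, 209, 210, 217]
```

View pics/w3c.png

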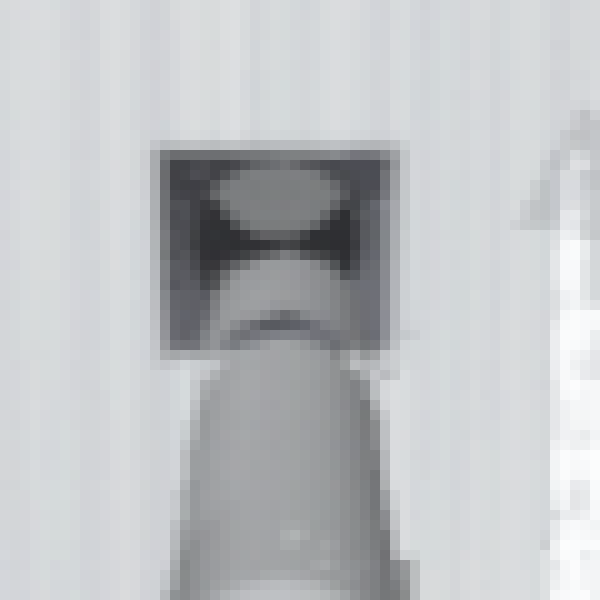

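Run:
```python
from h import *
Z=np.load("pics/w3.npz")
yw=np.radians(7.7);e=np.array([[np.cos(yw),np.sin(yw)],[-np.sin(yw),np.cos(yw)]])
L=np.array([.5444,.1249])
def lk(u,v,z): return np.round((ray(Z,[[u,v]],z)[0,:2]-L)@e.T*1000,1)
print("window",lk(225+27.7-.5,135+25-.5,.138),"expect 0,26")
print("rim",lk(225+28.5-.5,135+25-.5,.166),"expect 0,32.5")
P=Z["P"]
for r in(161,163,168,174,178): print(r,np.round((P[r,253,:2]-L)@e.T*1000,1),P[r,253,2])
Z0=np.load("pics/w3.npz");print(robot.read_position())
```

```text
window [-0.5 26.5] expect 0,26
rim [ 0.2 31.6] expect 0,32.5
161 [ 0.2 30.9] 0.1683279700061526
163 [ 0.2 31.2] 0.17790550043132086
168 [ 0.2 17.3] 0.13078118970874336
174 [ 0.2 31.2] 0.21448886929887334
178 [ 0.2 31.5] 0.2263956877519464
[0.54487087 0.12452779 0.24951453]
```

```bash
cat > ins.py <<'E'
from h import *
yw=np.radians(7.7);ex=np.array([np.cos(yw),np.sin(yw),0]);ey=np.array([-np.sin(yw),np.cos(yw),0])
L=np.array([.5444,.1249,0])
def at(dx,dy,z): return L+ex*dx*1e-3+ey*dy*1e-3+[0,0,z]
def F(n=4):
    a=[]
    for _ in range(n): a.append(robot.read_force()); robot.dwell(.01)
    return np.mean(a,0)
def loc(f): return np.round([f@ex,f@ey,f[2]],1)
def descend(dx,dy,z0,z1,step,lim,F0,side=8,speed=.03,every=1):
    z=z0;i=0
    while z>z1+1e-6:
        z=max(z1,z-step); robot.servo_line(at(dx,dy,z),speed=speed); f=loc(F()-F0); i+=1
        p=robot.read_position()
        if i%every==0: print(round(z,4),round(p[2]-z,4),f)
        if f[2]>lim or np.hypot(f[0],f[1])>side: print("stop",z,f); break
    return z
E
python3 - <<'E'
from ins import *
dx,dy=-.6,1.3
robot.servo_line(at(dx,dy,.249),speed=.03); robot.dwell(.2)
F0=F(10);np.save("F0.npy",F0);print(F0,(robot.read_position()-L)@ex*1e3,(robot.read_position()-L)@ey*1e3)
z=descend(dx,dy,.249,.210,.002,6,F0)
print(robot.read_t(),robot.read_ft_torque())
E
```

```text
[-0.08266798  0.2344662  -2.22862686] -0.5886584699413938 1.3679474566339922
0.247 -0.0002 [-0.3 -0.1 -0.2]
0.245 -0.0001 [ 0.2 -0.   0.2]
0.243 -0.0001 [ 0.4 -0.2 -0.2]
0.241 -0.0001 [ 0.2 -0.4  0.3]
0.239 -0.0001 [ 0.1 -0.6  0.1]
0.237 -0.0001 [ 0.2 -0.5 -0.2]
0.235 -0.0001 [-0.1  0.1 -0.3]
0.233 -0.0001 [ 0.2 -0.5  0.1]
0.231 -0.0001 [ 0.1 -0.3  0.3]
0.229 -0.0001 [ 0.3 -1.1 -0.4]
0.227 -0.0001 [ 0.1 -0.6  0.3]
0.225 -0.0001 [ 0.2  0.  -0.2]
0.223 -0.0001 [ 0.  -0.3 -0.1]
0.221 -0.0001 [ 0.3  0.  -0.1]
0.219 -0.0001 [ 0.3 -0.3 -0. ]
0.217 -0.0001 [ 0.2 -0.2  0.7]
0.215 -0.0001 [-0.1 -0.2 -0.2]
0.213 -0.0001 [-0.6 -0.3  0.4]
0.211 -0.0001 [ 0.3 -0.2  0.2]
0.21 -0.0001 [-0.4 -0.1  0. ]
24.625 [-0.17271495  0.01897736  0.04032863]
```

Run:
```python
from ins import *
F0=np.load("F0.npy");z=descend(-.6,1.3,.210,.150,.0015,14.5,F0,side=9,speed=.04)
print(robot.read_t(),robot.read_position(),robot.read_grip_width()*88)
```

```text
0.2085 -0.0001 [-0.4 -0.5 -0.1]
0.207 -0.0 [-0.1 -1.1  0.7]
0.2055 0.0002 [ 0.5 -0.6  1.5]
0.204 0.0005 [ 0.2 -0.8  5.8]
0.2025 0.0005 [ 0.  -0.7  7.8]
0.201 -0.0007 [ 0.9 -0.7  0.7]
0.1995 -0.0006 [ 0.9 -0.5 -0.2]
0.198 -0.0003 [ 0.8 -0.9 -0.7]
0.1965 -0.0002 [ 0.3 -0.9  0. ]
0.195 -0.0002 [ 0.8 -0.9  0.6]
0.1935 -0.0002 [ 0.8 -0.3  0.2]
0.192 -0.0002 [ 0.9 -0.6 -0. ]
0.1905 -0.0002 [ 1.2 -0.4  0.7]
0.189 -0.0002 [ 0.6 -0.3  0.2]
0.1875 -0.0002 [ 0.7 -0.7  0. ]
0.186 -0.0002 [ 1.1 -0.6  0.1]
0.1845 -0.0002 [ 0.7 -1.5  0.8]
0.183 -0.0002 [ 0.9 -0.9  0. ]
0.1815 -0.0002 [ 0.5 -0.5  0.3]
0.18 -0.0002 [ 0.6 -1.   0.4]
0.1785 -0.0003 [ 0.6 -1.2 -0.4]
0.177 -0.0007 [ 0.1 -0.5 -3.2]
0.1755 0.0001 [0.2 0.  0.1]
0.174 0.0 [-0.4 -0.3  0.1]
0.1725 0.0011 [ 0.1 -1.2  7.6]
0.171 0.0025 [-1.1 -2.2 14.9]
stop 0.17099999999999996 [-1.1 -2.2 14.9]
31.9917 [0.54530891 0.12622238 0.1734642 ] 12.141780024876063
```

Run:
```python
from ins import *
F0=np.load("F0.npy");T0=np.array(robot.read_ft_torque())
for z in(.1735,.1745,.1755,.1765,.1775,.1785):
    robot.servo_line(at(-.6,1.3,z),speed=.03); f=loc(F()-F0);print(z,round(robot.read_position()[2]-z,4),f,np.round(robot.read_ft_torque(),2))
    if f[2]<-7: break
z=descend(-.6,1.3,z,.168,.001,12.5,F0,side=9,speed=.04)
z=.1735;robot.servo_line(at(-.6,1.3,z),speed=.03); print(loc(F()-F0))
robot.move_gripper(.4); f=F();print("open",f,robot.read_t())
R=np.array(robot.read_tcp_rot()); p=at(-.6,1.3,z); robot.servo_line(p+[0,0,.13],speed=.2)
robot.servo_line(p+[0,0,.13]-.055*R[:,0],speed=.2)
im,P=cloud("wrist","w4");print(robot.read_force(),robot.read_t())
q=P.reshape(-1,3);d=q-np.array([.5444,.1249,.06]);s=(abs(d@ex)<.03)&(abs(d@ey)<.05)
b=q[s&(d[:,2]>.095)];print(len(b),"zmax lock",b[:,2].max()-.06,"->origin",b[:,2].max()-.06-.1145,cv2.minAreaRect((b[:,:2]*1000).astype(np.float32)))
h=q[(d@ex>-.045)&(d@ex<-.012)&(abs(d@ey)<.045)&(d[:,2]>.06)];print("hasp z",len(h),h[:,2].mean(),h[:,2].std())
cv2.imwrite("pics/w4b.png",cv2.resize(im[...,::-1],(800,600)))
```

```text
0.1735 0.0002 [-0.3 -1.2  5.7] [-0.54  0.11  0.04]
0.1745 -0.0006 [-0.7 -0.1  0.9] [-0.12  0.08  0.02]
0.1755 -0.0002 [-0.3 -0.5  0.2] [-0.13  0.03 -0.03]
0.1765 -0.0003 [-0.3 -0.4 -1.5] [-0.28  0.08 -0.06]
0.1775 -0.0009 [ 0.2 -1.4 -9.1] [-0.52 -0.22 -0.03]
0.1765 -0.0 [ 0.  -1.7 -6.6]
0.1755 0.0007 [ 0.5 -0.5 -0.8]
0.1745 0.0003 [-0.1  0.1 -0.1]
0.1735 0.0003 [ 0.  -0.8  1.9]
0.1725 0.0011 [-0.1 -1.7  7.1]
0.1715 0.002 [-0.7 -1.4 11.8]
0.1705 0.0029 [-2.3 -2.5 17. ]
stop 0.17049999999999998 [-2.3 -2.5 17. ]
[ 0.3 -1.4  5.2]
open [0.34703392 0.08657722 0.42869438] 36.35
[-0.47995316 -0.41471843  0.62037427] 37.625
33345 zmax lock 0.35513784844245694 ->origin 0.24063784844245695 ((545.5980224609375, 115.97373962402344), (59.99895477294922, 81.8873519897461), 7.731022357940674)
hasp z 23078 0.36106659918711964 0.0863093456776252
```

View pics/w4b.png

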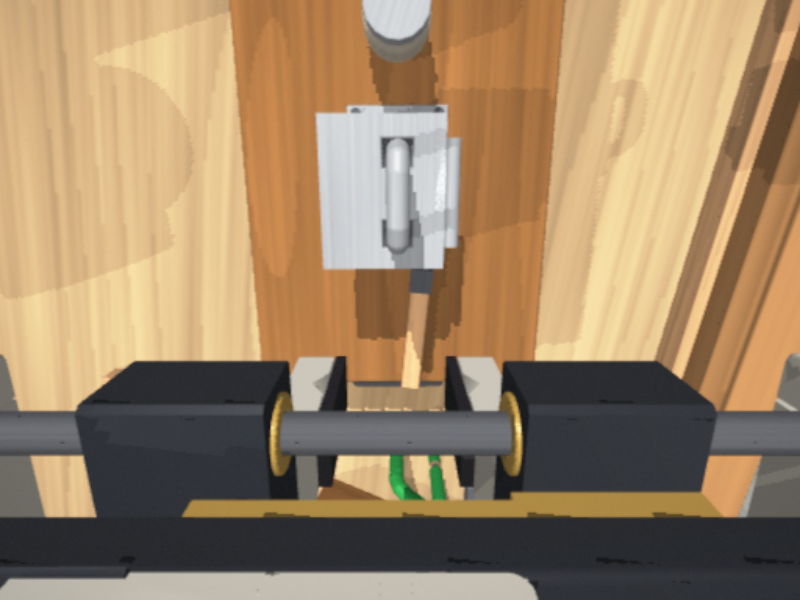

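Run:
```python
from ins import *
Z=np.load("pics/w4.npz");q=Z["P"].reshape(-1,3);d=q-np.array([.5444,.1249,.06])
s=(abs(d@ex)<.02)&(abs(d@ey)<.045)&(d[:,2]>.1)&(d[:,2]<.18)
b=d[s];x=b@ex;y=b@ey
print(len(b),"zmax",b[:,2].max(),"origin",b[:,2].max()-.1145,"x",np.percentile(x,[1,99])*1e3,"y",np.percentile(y,[1,99])*1e3)
for lo,hi in((-.014,-.006),(-.004,.004),(.006,.014)):
    t=(y>lo)&(y<hi);print(lo,np.percentile(b[t,2],95))
h=d[(d@ex>-.045)&(d@ex<-.012)&(abs(d@ey)<.045)&(d[:,2]>.06)&(d[:,2]<.1)];print("hasp",len(h),h[:,2].mean(),np.polyfit(h@ex,h[:,2],1))
```

```text
1070 zmax 0.13968672182166997 origin 0.025186721821669963 x [-7.06191259  5.6719075 ] y [-29.42803209  31.03591573]
-0.014 0.13869959613423888
-0.004 0.13861348061926596
0.006 0.13864260194547348
hasp 2889 0.07691929462643807 [0.00102351 0.07694848]
```

The shackle origin is about 25 mm above the lock's underside (limit 32.5 mm). The bow is level, the shackle is centred to within 1 mm, and the hasp is flat. Handing in.

Run:
```python
from h import *
print(robot.read_force(),robot.read_t()); robot.job_done()
```

```text
[-0.47995316 -0.41471843  0.62037427] 37.625
the job is handed in; nothing more can be done
```

I folded the hasp flat, took the shackle from its stand, fed both legs through the hasp into the lock, pressed it home and let go. I handed the job in at 37.6 s.

**Insertion:** The bolts pushed back at about 8 N, there was one click at TCP z of about 0.177 m, and the legs stopped on the floor about 3.5 mm lower. The hardest push was about 17 N. I aimed for about 15 N and the last step overshot slightly, still well under 35 N.

**Hold test:** A 9 N upward pull before letting go did not draw the shackle out.

**Last picture:**
- The shackle origin is about 25 mm above the lock's underside (limit 32.5 mm).
- The bow is level to about 0.1 mm, and the shackle is within about 1 mm of the lock's axis.
- The hasp is flat, with a slope of about 0.001 rad.
- The jar and rule on the lid look unmoved. I did not check the other bystanders again after the grasp.
- The gripper is clear of everything, with wrist force near zero.

**Not confirmed separately:** I could not see each bolt on its own. I infer that both latched from the level bow, the floor contact past the click height, and the pull test.

**Disagreement:** The two wrist views put the shackle leg and the hasp window about 1.5 mm apart. I corrected this before the insertion, and side forces going in stayed under about 3.5 N.

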